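Push the crockery crate up the drainer behind its lip

TASK

Slide the blue crate of washed bowls squarely onto the ramp of the sloping drainer and push it up over the front lip, against the sprung rubber bumper, until its near bottom edge drops behind the lip; then let go, so that it lies flat on the deck, held between lip and bumper. Slide it, do not lift it, and push gently by feel: only as far as it takes for the edge to drop, without ramming the bumper to its hard end. Leave the other things on the worktop alone.

Things in the scene. Friction and masses are not known exactly. Their poses are not given: they have to be found in the camera images.
- stand: Fixed stainless drainer stand. Origin on the worktop (z = 0) at the middle of the foot of its ramp; x axis level, pointing up the lane (the way to push), y to the left of that, z up.
- deck: Sloping slotted sheet of the drainer, 365 mm long, 212 mm wide, 12 degrees (0.2094 rad) steep; ramp and deck are one plane. Origin on its upper face at the middle of the ramp's foot (the stand's origin); x up the slope, y across to the left, z square to the sheet. Side guides 29 mm high leave a lane 202 mm wide from x = 45 mm up, flared to 244 mm at the foot.
- lip_zone (a point): Deck axes, on the deck's face at x = 140 mm: middle of the 50 mm in which the lip's uphill face may lie (x = 115 to 165 mm). The lip is a dark steel bar 8 mm high across the lane, with a 26 mm lead-in wedge downhill and an upright uphill face, on a stop frame hooked rigidly into the slots, elsewhere each time and not measured: feel for it, or see it.
- bumper (a point): Average place (not measured) of the face of the black rubber bumper, 160 mm wide, 28 high: deck axes, 20 mm above the deck at x = 286 mm. It really rides on the same stop frame: free face 146 mm uphill of the lip's uphill face, springs 0.9 N/mm, 14 mm travel, then a hard end. The 150 mm crate has pressed it in 4 mm when its edge just clears the lip; it then holds the crate against the lip.
- crate_mid (a point): Centre (half-way up) of the blue crate of bowls: 150 mm long (its x; the +x side goes up first), 190 mm wide (y), 60 mm high, 0.64 to 0.95 kg (varies), slippery flat underside (friction 0.24 to 0.36). Sliding it up takes about 1 to 6 N. It starts on the worktop 25 to 75 mm before the ramp, skewed up to 0.2 rad, up to 30 mm off the lane's middle.
- crate_rim (a point): Middle of the top of the crate's near (-x) wall: 9 mm thick, 60 mm high, firm to push anywhere; can be pinched from above, with 41 mm free inside it before the bowls, which stand up to 51 mm high. Crate axes.
- crate: The same crate, origin at the centre of its underside, same axes.
- crate_heel (a point): Middle of the bottom edge of the crate's near (-x) wall, the edge that must drop behind the lip. Crate axes. The grip of rubber finger pads on the wall can hold this edge up; a light downward stroke then lets it drop.
- crate_toe (a point): Middle of the bottom edge of the crate's leading (+x) wall. Crate axes.
- utensil_pot: Red utensil pot, 80 mm across, 110 mm high, with sticks up to 200 mm high; origin under its centre. Bystander.
- soap_bottle: Green bottle, 64 mm across, 170 mm high; origin under its centre. Bystander.
- canister: Pale box with pink lid, 106 x 136 mm, 97 mm high; origin under its centre. Bystander.
Mind the look-alikes: they are no part of the job. There is more than one size of the crate; the job needs the smaller.

How it is judged:
On the way:
1. the crate stands square in the lane (within 20 mm of its middle and 0.1 rad), its leading edge up on the ramp (angle between crate's own z axis and vertical above 0.05 rad and x of crate_toe in the frame of deck above 0.02 m and y of crate_toe in the frame of deck between -0.02 and 0.02 m and angle between the y axis of crate and the y axis of deck, either way round below 0.1 rad), for 0.2 s.
At the end, for the whole second after the job is handed in: The crate lies flat on the drainer's deck with its near bottom edge dropped behind the lip: both its bottom edges within 4 mm of the deck's face, the near edge 108 to 172 mm up the deck (behind the lip wherever it is hooked), at rest (z of each of crate_heel, crate_toe in the frame of deck below 0.004 m and x of crate_heel in the frame of deck between 0.108 and 0.172 m and linear speed of crate below 0.01 m/s and angular speed of crate below 0.1 rad/s); the robot touches nothing.
It fails at once if the crate is lifted: near bottom edge more than 20 mm above the worktop before the ramp, or more than 20 mm above the deck ((x of crate_heel in the frame of deck below 0 m and height (world z) of crate_heel above 0.02 m) or (x of crate_heel in the frame of deck above 0 m and z of crate_heel in the frame of deck above 0.02 m)).
It fails at once if the crate is tipped by more than 0.5 rad (angle between crate's own z axis and vertical above 0.5 rad).
It fails at once if the bumper is rammed to its hard end: the crate presses on it with more than 18 N (contact force between crate and bumper above 18 N).
It fails at once if the utensil pot, the bottle or the canister is moved by more than 15 mm or tipped (distance of any of utensil_pot, soap_bottle, canister from where it was at the start of the episode above 0.015 m or angle between any of utensil_pot, soap_bottle, canister's own z axis and vertical above 0.3 rad).
It also fails if it takes over 70 s, if anything falls off the work surface, if the arm or the gripper's body presses on something with over 40 N, if the wrist force passes 120 N, or if a joint passes its speed limit or range.

ROBOT

A 7-joint arm with a two-finger parallel gripper is mounted at the origin on the work surface. World frame = base frame: x ahead of the robot, y to its left, z up, the work surface at z = 0. Lengths are in m, angles in rad, forces in N, time in s.
With the tool pointing down it reaches from about 0.35 to 0.9 m from the base axis. Payload 7.2 kg.
Tool frame: the origin (TCP) lies at the very end of the fingers, on their centre line; the grasp point (between the pads) lies 19 mm behind it (r.pinch_z is the y of the grasp point in the tool frame, in m); y points along the fingers, z is the direction in which the jaws open and shut, and the axes are right-handed (so a half turn about y gives the same grasp; the last joint's range is limited). The gripper opens to 85 mm and grips with 20 to 120 N. Pads are 22 mm wide; open, the fingers measure 114 mm over their backs; the gripper's body (76 mm by 85 mm) begins 54 mm behind the grasp point. The pads swing forward as they close: fully open they stand 13 mm farther back than shut.
Start: joints at [-1.347, 0.411, -0.013, 1.596, 0.006, 1.134, -0.082], TCP at [0.18, 0.599, 0.201] pointing down, gripper open.
Joint ranges: [-2.95, 2.95], [-0.29, 1.99], [-1.47, 1.44], [0.14, 2.54], [-1.03, 4.17], [0.13, 1.85], [-2.86, 2.86]. Speed limits (rad/s): [2.39, 2.39, 3.01, 3.01, 3.14, 3.14, 3.14].

INTERFACE

Orientations are given as a unit quaternion [x, y, z, w].
In Python, from plant import r, optics gives the robot as it stands.
- The arm moves only by the tool move_arm, never from a script. Its argument "moves" is a list of rows, each a list of 7 numbers: the shift along the tool's x, y, z in cm, then the turn, a rotation vector about the tool's x, y, z in degrees, then the finger opening in cm, from 0 to 8.54. A call has 1 to 10 rows; each row is the pose to reach, as a shift and turn from the pose commanded when the call began, along the tool's axes at that moment; what a row does not reach only later rows make up. A row lasts 1/8 s, in which the tool goes at most 62.5 mm and 10.7 degrees, less where a joint would pass 70% of its speed; a pose out of reach is approached as far as the arm can. A call with a gripper value outside its range is refused whole. The fingers move at their own pace and stop on an object; "newtons" is the grip in N (left out, the last holds). Time passes only in rows, so rows that repeat a pose let the fingers close. It gives the time, the measured TCP pose, the force and the opening at its end, in the units of the state.
- r.get_obs(): the state, without advancing time (a new reading comes with each control period).
- optics.capture(name): name is "scene" or "top" or "wrist"; returns a dict with "image" (420x560x3 uint8, red, green, blue), "camera_matrix" (3x3 intrinsics, pixels), "R" (3x3) and "t" (3): a world point X has camera coordinates R X + t. Camera axes: x right, y down, z forward; pixel columns grow to the right and rows downward; lengths in m; the calibration is good to about 2 mm. A picture is of the moment at which its call begins. There is no depth.
- r.job_done(): hands the job in, once; it reports no verdict.
The state is a dict: "t": time; "joint_pos": joint angles; "joint_velocities": joint speeds; "tau": joint torques, N m; "ee_pos": TCP position; "orientation": TCP orientation; "ft_force": force on the tool from outside, world axes, zero at the start; "ft_torque": the same for the moment, N m; "grip_width": finger opening in m.
Only numpy, scipy, OpenCV 4.12 (cv2) and the standard library are available. Lean on these libraries where they do the work, as an engineer would, in place of code of your own. Each camera call takes 0.05 s, during which the arm holds its last target.

## Working session

There is one attempt and no reset: what is moved stays moved. The work goes in short steps, Python scripts to look and compute and a tool call to move; the robot and the scene stay as the last step left them, time stands still between calls to the robot, and variables do not carry over. Pictures are saved under pics/ and viewed, and the job is handed in when it is done.

Besides the shell and the picture viewer there is one more tool, called after ">>>" by a JSON object that holds its "name" and its "arguments". move_arm: Moves the arm, as the interface text tells. Its arguments: {"type":"object","properties":{"moves":{"type":"array"},"newtons":{"type":"number"}},"required":["moves"]}

```bash
ls; mkdir -p pics
python3 - <<'E'
from plant import r, optics
import cv2, json
print(r.get_obs())
for n in ["scene","top","wrist"]:
    c=optics.capture(n); cv2.imwrite(f"pics/{n}0.png",c["image"][:,:,::-1])
    print(n,c["camera_matrix"],c["R"],c["t"])
E
```

```text
pics
{'t': 0.0, 'joint_pos': array([-1.34722088,  0.41194753, -0.01275187,  1.59706388,  0.00560989,
        1.13429288, -0.08218764]), 'joint_velocities': array([-8.52220761e-04, -7.93981692e-04,  9.19691282e-04, -8.57560776e-04,
       -8.87833364e-05,  1.06647251e-04, -1.38430353e-03]), 'tau': array([-3.17275908e-04, -6.00619054e+01,  6.82091564e-01, -2.99409002e+01,
        1.37932756e-02,  1.04588698e-02,  1.32117668e-05]), 'ee_pos': array([0.17964687, 0.59804178, 0.19991511]), 'orientation': array([ 0.70018978, -0.10281219,  0.10271863, -0.69900844]), 'ft_force': array([-0.54137409, -0.50151278, -0.05156738]), 'ft_torque': array([0.03013015, 0.0072153 , 0.00173041]), 'grip_width': 0.08516413933630561}
scene [[418.39395797   0.         275.4148293 ]
 [  0.         418.39395797 206.0172697 ]
 [  0.           0.           1.        ]] [[ 0.81009103  0.58610495 -0.01528076]
 [ 0.43243782 -0.61489202 -0.65947353]
 [-0.39591672  0.52762562 -0.75157246]] [-0.51001411 -0.12865129  1.24023531]
top [[389.84863952   0.         282.80018918]
 [  0.         389.84863952 208.33595412]
 [  0.           0.           1.        ]] [[-0.00908349 -0.99984887 -0.01482343]
 [-0.99277901  0.01079051 -0.11947137]
 [ 0.11961327  0.01363118 -0.99272698]] [0.11296036 0.53658254 0.99040548]
wrist [[298.10088627   0.         284.87268667]
 [  0.         298.10088627 208.66041515]
 [  0.           0.           1.        ]] [[ 0.28760398  0.95774695 -0.00217522]
 [ 0.91823864 -0.27509291  0.28488892]
 [ 0.2722531  -0.08393256 -0.95855807]] [-0.62369695 -0.03676681  0.37891039]
```

View pics/scene0.png

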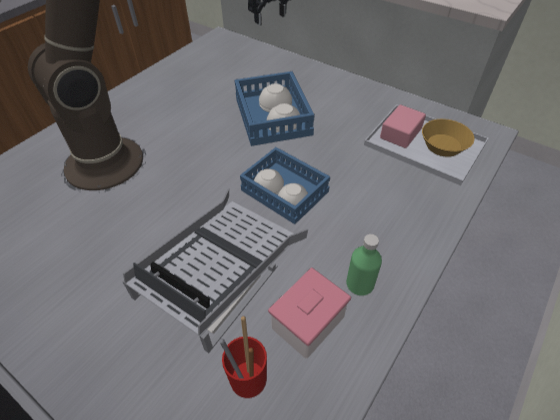

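View pics/top0.png

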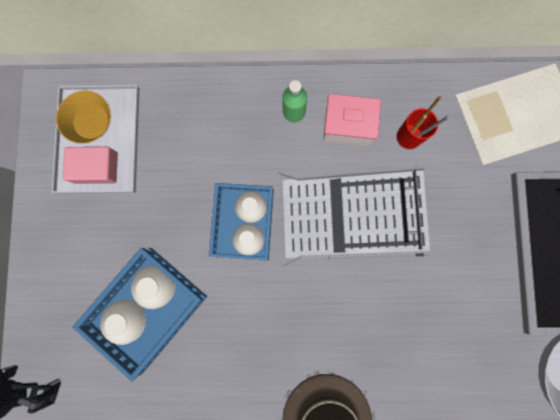

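View pics/wrist0.png

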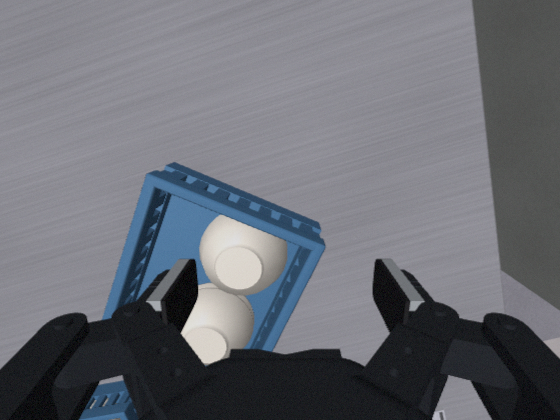

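The top view shows two blue crates: the smaller at (241,221), right before the ramp foot, and the larger at (140,313). The smaller one fits the job: it stands squarely before the ramp and is roughly 75 px long. The drainer runs to the right (world −y), with its foot near x=285 px and the dark lip bar near 337 px. I'll enlarge to confirm.

Run:
```python
import cv2
a=cv2.imread("pics/top0.png")
cv2.imwrite("pics/crateA.png",cv2.resize(a[165:275,195:300],None,fx=5.4,fy=5.4,interpolation=cv2.INTER_CUBIC))
cv2.imwrite("pics/standA.png",cv2.resize(a[160:275,275:435],None,fx=5,fy=5,interpolation=cv2.INTER_CUBIC))
```

```text
(no output)
```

View pics/crateA.png

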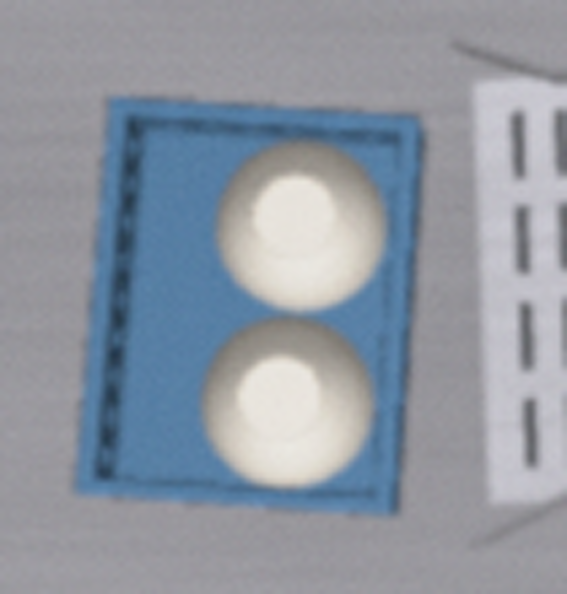

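View pics/standA.png

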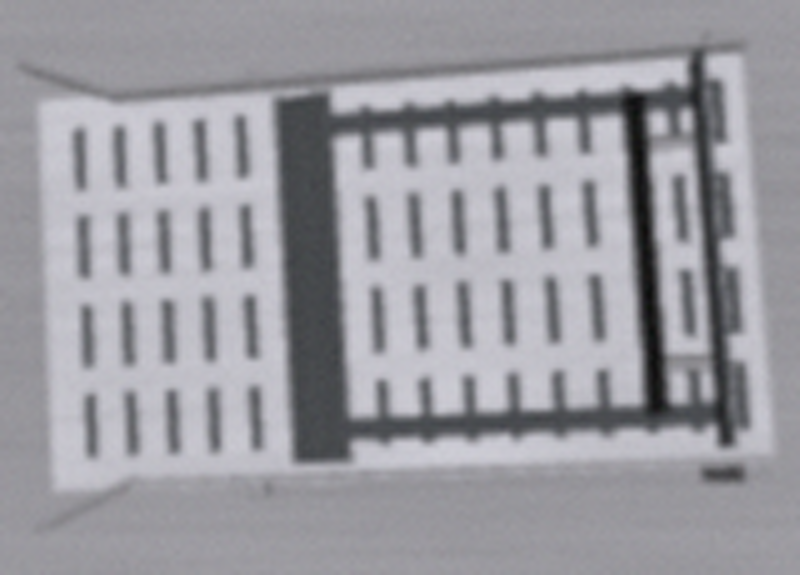

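```bash
cat > h.py <<'E'
import numpy as np, cv2
from plant import r, optics
from scipy.optimize import least_squares
S=np.radians(12)
def proj(c,X):
    p=(c["R"]@np.asarray(X,float).T).T+c["t"]; p=p@c["camera_matrix"].T; return p[:,:2]/p[:,2:]
def stand2w(q,P): # deck coords -> world
    P=np.asarray(P,float); x=P[:,0]*np.cos(S)-P[:,2]*np.sin(S); z=P[:,0]*np.sin(S)+P[:,2]*np.cos(S); y=P[:,1]
    c,s=np.cos(q[2]),np.sin(q[2]); return np.c_[q[0]+c*x-s*y,q[1]+s*x+c*y,z]
def flat2w(q,P):
    P=np.asarray(P,float); c,s=np.cos(q[2]),np.sin(q[2]); return np.c_[q[0]+c*P[:,0]-s*P[:,1],q[1]+s*P[:,0]+c*P[:,1],P[:,2]]
E
python3 - <<'E'
from h import *
c=optics.capture("top")
print("cam",-c["R"].T@c["t"])
st=np.array([[40,100],[53,492],[743,55],[775,455]])/5+[275,160]
P=[[0,.106,0],[0,-.106,0],[.365,.106,0],[.365,-.106,0]]
f=least_squares(lambda q:(proj(c,stand2w(q,P))-st).ravel(),[.55,0,-1.57]);q=f.x
print("stand",q,f.fun.round(1))
# lip
def lipu(pt,z):
    pt=np.array(pt)/5+[275,160]
    g=least_squares(lambda v:(proj(c,stand2w(q,[[v[0],v[1],z]]))[0]-pt),[.14,0]); return g.x
for p in [(330,95),(350,460)]: print("lip up",lipu(p,.008))
for p in [(275,100),(295,460)]: print("lip foot",lipu(p,.0))
for p in [(625,92),(648,412)]: print("bumper top front",lipu(p,.028))
ct=np.array([[108,98],[422,117],[398,515],[77,492]])/5.4+[195,165]
Pc=[[-.075,.095,.06],[.075,.095,.06],[.075,-.095,.06],[-.075,-.095,.06]]
f=least_squares(lambda q:(proj(c,flat2w(q,Pc))-ct).ravel(),[.55,.1,-1.57]);k=f.x
print("crate",k,f.fun.round(1))
d=k[:2]-q[:2];C,s=np.cos(q[2]),np.sin(q[2]);print("crate in stand",C*d[0]+s*d[1],-s*d[0]+C*d[1],k[2]-q[2])
print("rim",flat2w(k,[[-.075,0,.06]]))
from scipy.spatial.transform import Rotation as Ro
print(Ro.from_quat(r.get_obs()["orientation"]).as_matrix())
# others
E
```

```text
cam [0.41526831 0.0936529  1.04898296]
stand [ 0.51356039  0.10425956 -1.54373097] [-0.1  0.1  0.2 -0.2 -0.2 -2.1  0.2  2.1]
lip up [0.15788955 0.09495194]
lip up [ 0.15785656 -0.09549133]
lip foot [0.12826629 0.09607606]
lip foot [ 0.12901971 -0.09441427]
bumper top front [0.30450804 0.08114122]
bumper top front [ 0.30427278 -0.07766248]
crate [ 0.50268944  0.21279644 -1.64057314] [ 0.3 -0.3  0.1 -0.5 -0.3  0.1 -0.1  0.7]
crate in stand -0.10879132257057021 -0.007929734536425008 -0.09684216855529848
rim [[0.50791846 0.28761394 0.06      ]]
[[ 9.57726311e-01 -2.55198685e-04  2.87680810e-01]
 [-2.87680920e-01 -9.98540652e-04  9.57725791e-01]
 [ 4.28506216e-05 -9.99999469e-01 -1.02974445e-03]]
```

```bash
cat >> h.py <<'E'
from scipy.spatial.transform import Rotation as Ro
Q=np.array([0.51356,0.10426,-1.54373])  # stand
def deckR(yaw,tilt):
    # tool x along yaw dir, y down, leaned forward by tilt (rad)
    x=np.array([np.cos(yaw),np.sin(yaw),0]);y=np.array([0,0,-1.]);z=np.cross(x,y)
    return Ro.from_matrix(np.c_[x,y,z])*Ro.from_euler('z',-tilt)
def move(p,R):
    o=r.get_obs();R0=Ro.from_quat(o["orientation"])
    print("shift cm",(R0.inv().apply(np.array(p)-o["ee_pos"])*100).round(2),"turn deg",np.degrees((R0.inv()*R).as_rotvec()).round(2))
def fw(yaw,*v): return (yaw,)+v
def tostand(p,q=Q):
    d=np.array(p)[:2]-q[:2];C,s=np.cos(q[2]),np.sin(q[2]);return np.array([C*d[0]+s*d[1],-s*d[0]+C*d[1]])
def ray(c,px,z):
    C=-c["R"].T@c["t"];d=c["R"].T@np.linalg.inv(c["camera_matrix"])@[px[0],px[1],1];return C+d*(z-C[2])/d[2]
E
python3 - <<'E'
from h import *
c=optics.capture("top")
for p in [(148,250),(205,295),(75,325),(135,378)]: print(p,ray(c,p,.07).round(3))
k=np.array([.5027,.2128,-1.6406])
p=flat2w(k,[[-.075-.05,0,.0]])[0]; print("pre",p)
R=deckR(Q[2],np.radians(18))
move([p[0],p[1],.19],R)
E
```

```text
(148, 250) [0.432 0.446 0.07 ]
(205, 295) [0.32  0.301 0.07 ]
(75, 325) [0.25  0.621 0.07 ]
(135, 378) [0.124 0.468 0.07 ]
pre [0.51141838 0.33749559 0.        ]
shift cm [ 39.27   1.05 -15.44] turn deg [-11.23  71.11 -15.55]
```

>>> {"name": "move_arm", "arguments": {"moves": [[39.3,1,-15.4,-11.2,71.1,-15.6,8.5],[39.3,1,-15.4,-11.2,71.1,-15.6,8.5],[39.3,1,-15.4,-11.2,71.1,-15.6,8.5],[39.3,1,-15.4,-11.2,71.1,-15.6,8.5],[39.3,1,-15.4,-11.2,71.1,-15.6,8.5],[39.3,1,-15.4,-11.2,71.1,-15.6,8.5],[39.3,1,-15.4,-11.2,71.1,-15.6,8.5],[39.3,1,-15.4,-11.2,71.1,-15.6,8.5],[39.3,1,-15.4,-11.2,71.1,-15.6,8.5],[39.3,1,-15.4,-11.2,71.1,-15.6,8.5]]}}

```text
t: 1.5
ee_pos: [0.5107, 0.3395, 0.1908]
orientation: [0.578, -0.407, 0.565, -0.425]
ft_force: [-0.2, 0.2, 0.2]
grip_width: 0.0854
```

Run:
```python
from h import *
k=np.array([.5027,.2128,-1.6406])
p=flat2w(k,[[-.075-.05,0,.0]])[0]
o=r.get_obs();print(o["ee_pos"],Ro.from_quat(o["orientation"]).as_matrix().round(3))
move([p[0],p[1],.02],deckR(Q[2],np.radians(18)))
```

```text
[0.51067256 0.33947307 0.1907522 ] [[ 0.029  0.009  1.   ]
 [-0.951 -0.308  0.03 ]
 [ 0.308 -0.951  0.   ]]
shift cm [-5.06 16.31  0.07] turn deg [-0.07  0.18 -0.08]
```

>>> {"name": "move_arm", "arguments": {"moves": [[-1.5,5,0,0,0,0,8.5],[-3,10,0,0,0,0,8.5],[-4.3,14,0,0,0,0,8.5],[-5.1,16.3,0.1,0,0,0,8.5],[-5.1,16.3,0.1,0,0,0,8.5],[-5.1,16.3,0.1,0,0,0,8.5]]}}

```text
t: 2.25
ee_pos: [0.5133, 0.3373, 0.0213]
orientation: [0.577, -0.407, 0.566, -0.425]
ft_force: [-0.2, -0.6, 0.3]
grip_width: 0.0853
```

Run:
```python
from h import *
print(r.get_obs()["ft_force"])
for n in ["scene","top"]:
    c=optics.capture(n); a=c["image"][:,:,::-1]
    a=a[150:290,160:340] if n=="top" else a[100:260,180:360]
    cv2.imwrite(f"pics/{n}1.png",cv2.resize(a,None,fx=3.5,fy=3.5,interpolation=cv2.INTER_CUBIC))
```

```text
[-0.24096892 -0.59281937  0.29592639]
```

View pics/top1.png

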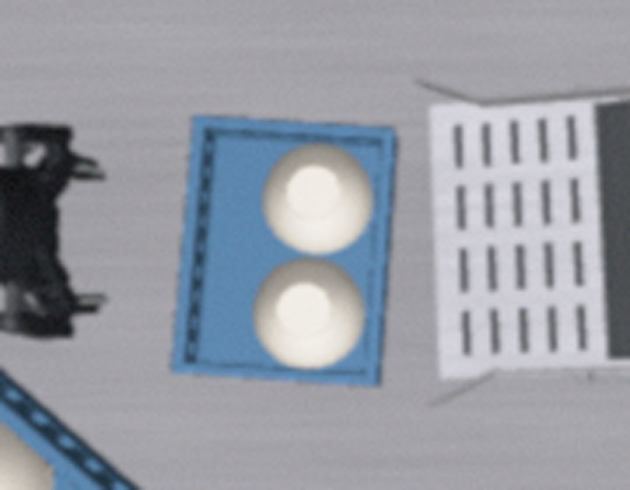

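View pics/scene1.png

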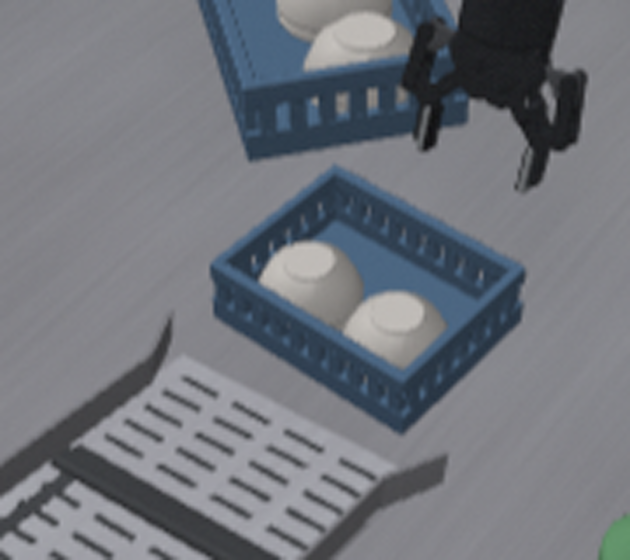

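>>> {"name": "move_arm", "arguments": {"moves": [[1.14,0.37,0,0,0,0,8.5],[2.0,0.65,0,0,0,0,8.5],[2.57,0.83,0,0,0,0,8.5],[2.95,0.96,0.05,0,0,0,8.5],[3.33,1.08,0.1,0,0,0,8.5],[3.7,1.2,0.2,0,0,0,8.5],[4.1,1.33,0.3,0,0,0,8.5],[4.47,1.45,0.4,0,0,0,8.5]]}}

```text
t: 3.35
ee_pos: [0.5185, 0.2891, 0.02]
orientation: [0.577, -0.408, 0.567, -0.424]
ft_force: [-0.6, 0.4, -0.8]
grip_width: 0.0853
```

Run:
```python
from h import *
o=r.get_obs();print(o["ft_force"],o["ee_pos"])
c=optics.capture("top"); a=c["image"][:,:,::-1]
cv2.imwrite(f"pics/top2.png",cv2.resize(a[160:280,190:330],None,fx=5,fy=5,interpolation=cv2.INTER_CUBIC))
```

```text
[-0.61804339  0.42745095 -0.81711126] [0.51851258 0.28911945 0.02000246]
```

View pics/top2.png

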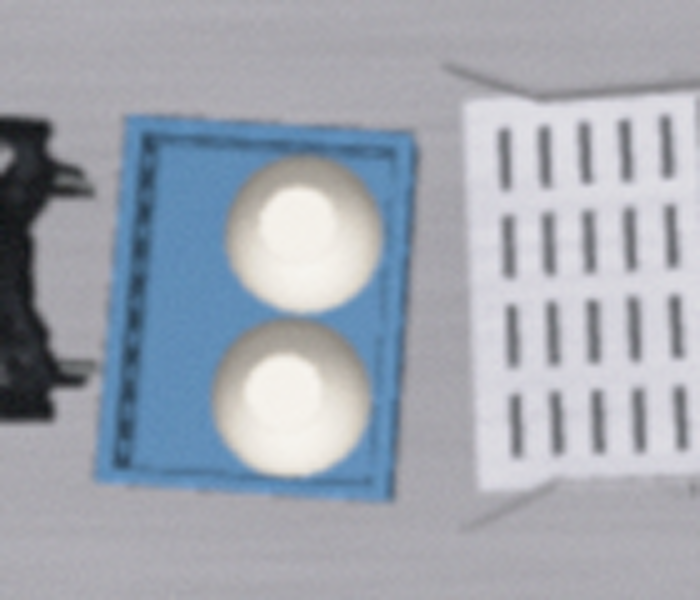

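>>> {"name": "move_arm", "arguments": {"moves": [[0.38,0.12,0,0,0,0,8.5],[0.76,0.25,0.1,0,0,0,8.5],[1.14,0.37,0.2,0,0,0,8.5],[1.52,0.49,0.3,0,0,0,8.5],[1.9,0.62,0.4,0,0,0,8.5],[2.28,0.74,0.5,0,0,0,8.5],[2.66,0.87,0.6,0,0,0,8.5]]}}

```text
t: 4.28
ee_pos: [0.5253, 0.2619, 0.0201]
orientation: [0.577, -0.408, 0.566, -0.424]
ft_force: [-1.0, 3.2, 4.5]
grip_width: 0.085
```

Run:
```python
from h import *
o=r.get_obs();print(o["ft_force"],o["ee_pos"])
c=optics.capture("top"); a=c["image"][:,:,::-1]
cv2.imwrite(f"pics/top3.png",cv2.resize(a[160:280,190:330],None,fx=5,fy=5,interpolation=cv2.INTER_CUBIC))
```

```text
[-0.96398952  3.15038129  4.50213341] [0.52525658 0.26185234 0.0201485 ]
```

View pics/top3.png

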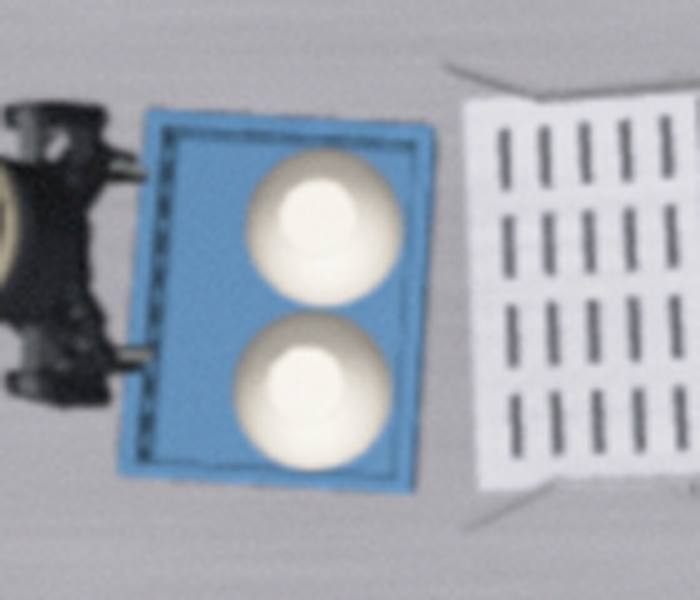

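Run:
```python
from h import *
c=optics.capture("scene"); a=c["image"][:,:,::-1]
cv2.imwrite(f"pics/scene3.png",cv2.resize(a[110:250,210:370],None,fx=5,fy=4.3,interpolation=cv2.INTER_CUBIC))
c=optics.capture("wrist"); a=c["image"][:,:,::-1]
cv2.imwrite(f"pics/wrist3.png",a)
```

```text
(no output)
```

View pics/scene3.png

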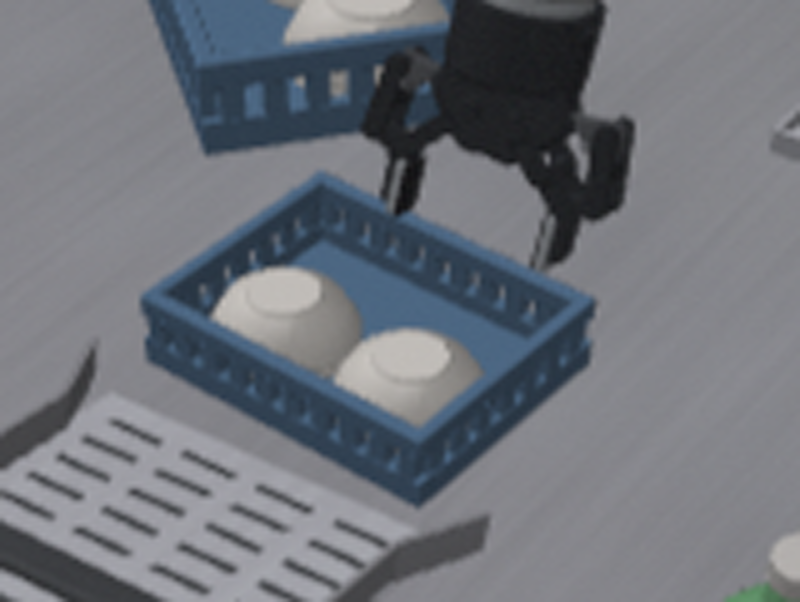

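View pics/wrist3.png

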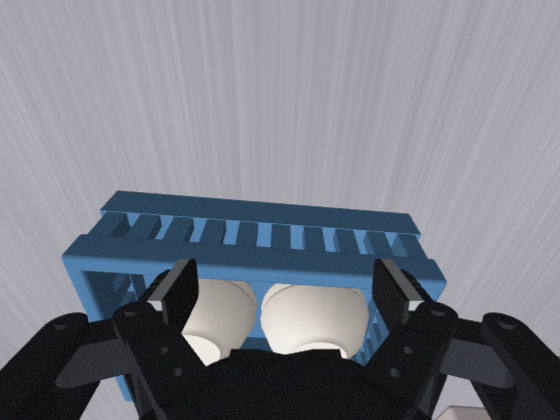

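Run:
```python
from h import *
c=optics.capture("top")
for tcp,org,s,pic in [((.5133,.3373,.0213),(160,150),3.5,'top1'),((.5253,.2619,.0201),(190,160),5,'top3')]:
    R=deckR(Q[2],np.radians(18)).as_matrix()
    for z in (.0426,-.0426):
        for y in (0,-.013,-.03,-.05):
            P=[np.array(tcp)+R@[0.0+x,y,z] for x in (-.011,0,.011)]
            print(pic,z,y,[tuple(((p-org)*s).round()) for p in proj(c,P)])
ct=np.array([[147,107],[436,127],[415,493],[118,475]])/5+[190,160]
Pc=[[-.075,.095,.06],[.075,.095,.06],[.075,-.095,.06],[-.075,-.095,.06]]
f=least_squares(lambda q:(proj(c,flat2w(q,Pc))-ct).ravel(),[.55,.1,-1.57]);k=f.x
print(k,f.fun.round(1),tostand(k),k[2]-Q[2]); print(flat2w(k,[[-.075,.05,0],[-.075,-.05,0]]))
```

```text
top1 0.0426 0 [(np.float64(115.0), np.float64(187.0)), (np.float64(127.0), np.float64(186.0)), (np.float64(140.0), np.float64(184.0))]
top1 0.0426 -0.013 [(np.float64(105.0), np.float64(185.0)), (np.float64(118.0), np.float64(184.0)), (np.float64(131.0), np.float64(182.0))]
top1 0.0426 -0.03 [(np.float64(93.0), np.float64(182.0)), (np.float64(106.0), np.float64(181.0)), (np.float64(119.0), np.float64(180.0))]
top1 0.0426 -0.05 [(np.float64(78.0), np.float64(179.0)), (np.float64(91.0), np.float64(178.0)), (np.float64(104.0), np.float64(176.0))]
top1 -0.0426 0 [(np.float64(115.0), np.float64(298.0)), (np.float64(128.0), np.float64(297.0)), (np.float64(141.0), np.float64(297.0))]
top1 -0.0426 -0.013 [(np.float64(106.0), np.float64(297.0)), (np.float64(119.0), np.float64(297.0)), (np.float64(132.0), np.float64(296.0))]
top1 -0.0426 -0.03 [(np.float64(93.0), np.float64(297.0)), (np.float64(106.0), np.float64(296.0)), (np.float64(120.0), np.float64(295.0))]
top1 -0.0426 -0.05 [(np.float64(78.0), np.float64(296.0)), (np.float64(91.0), np.float64(295.0)), (np.float64(105.0), np.float64(294.0
[... 613 characters left out ...]
(np.float64(176.0), np.float64(351.0)), (np.float64(195.0), np.float64(350.0))]
top3 -0.0426 -0.013 [(np.float64(146.0), np.float64(351.0)), (np.float64(165.0), np.float64(350.0)), (np.float64(183.0), np.float64(348.0))]
top3 -0.0426 -0.03 [(np.float64(130.0), np.float64(349.0)), (np.float64(149.0), np.float64(348.0)), (np.float64(168.0), np.float64(347.0))]
top3 -0.0426 -0.05 [(np.float64(111.0), np.float64(347.0)), (np.float64(130.0), np.float64(346.0)), (np.float64(150.0), np.float64(345.0))]
[ 0.50634569  0.20190027 -1.6400168 ] [ 0.1 -0.   0.2 -0.7 -0.2  0.4 -0.1  0.3] [-0.09779975 -0.00456923] -0.09628680106900833
[[0.56141334 0.2732624  0.        ]
 [0.46165282 0.28017892 0.        ]]
```

Run:
```python
from h import *
t=optics.capture("top");s=optics.capture("scene")
def tri(a,b):
    f=least_squares(lambda X:np.r_[proj(t,[X])[0]-a,proj(s,[X])[0]-b],[.5,.33,.05]);return f.x,f.fun
print(tri(np.array([104,178])/3.5+[160,150],np.array([525,190])/3.5+[180,100]))
print(tri(np.array([104,298])/3.5+[160,150],np.array([427,148])/3.5+[180,100]))
```

```text
(array([0.55923058, 0.34863863, 0.06155536]), array([-1.01986376, -1.16845022, -1.61753801,  0.43664861]))
(array([0.47007988, 0.34535988, 0.06436272]), array([-0.70843603, -0.77575591, -1.14737631,  0.27513007]))
```

>>> {"name": "move_arm", "arguments": {"moves": [[-1,-0.32,0,0,0,0,8.5],[-2.4,-0.78,0,0,0,0,8.5],[-2.4,-0.78,0,0,0,0,8.5],[-2.8,0.4,0,0,0,0,8.5],[-3.1,1.4,0,0,0,0,8.5],[-3.1,1.4,0,0,0,0,8.5]]}}

```text
t: 5.32
ee_pos: [0.5237, 0.2857, -0.0043]
orientation: [0.578, -0.408, 0.566, -0.423]
ft_force: [-0.4, -0.2, 0.8]
grip_width: 0.0849
```

Run:
```python
from h import *
o=r.get_obs();print(o["ft_force"],o["ee_pos"])
for n in ["scene","top"]:
    c=optics.capture(n); a=c["image"][:,:,::-1]
    a=a[160:280,170:330] if n=="top" else a[110:250,210:370]
    cv2.imwrite(f"pics/{n}4.png",cv2.resize(a,None,fx=4,fy=4,interpolation=cv2.INTER_CUBIC))
```

```text
[-0.37629853 -0.171688    0.81432306] [ 0.523695    0.28565934 -0.00429451]
```

View pics/scene4.png

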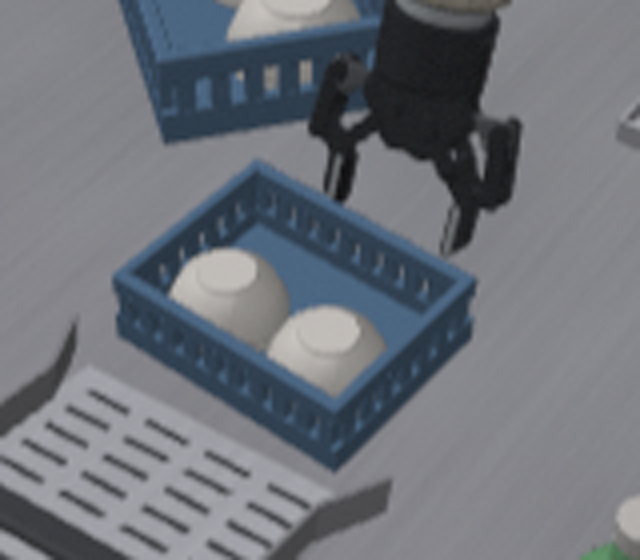

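View pics/top4.png

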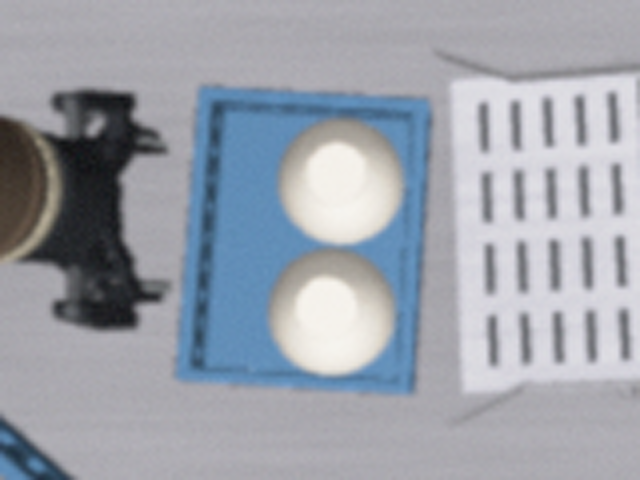

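>>> {"name": "move_arm", "arguments": {"moves": [[0.9,0.29,0,0,0,0,8.5],[1.33,0.43,0,0,0,0,8.5],[1.71,0.56,0,0,0,0,8.5],[2.1,0.68,0.1,0,0,0,8.5],[2.47,0.8,0.2,0,0,0,8.5],[2.85,0.93,0.3,0,0,0,8.5],[3.23,1.05,0.4,0,0,0,8.5],[3.6,1.17,0.4,0,0,0,8.5]]}}

```text
t: 6.42
ee_pos: [0.5297, 0.2491, -0.0028]
orientation: [0.577, -0.408, 0.566, -0.424]
ft_force: [-0.8, 3.5, 2.8]
grip_width: 0.0851
```

Run:
```python
from h import *
o=r.get_obs();print(o["ft_force"],o["ee_pos"])
for n in ["scene","top"]:
    c=optics.capture(n); a=c["image"][:,:,::-1]
    a=a[160:280,170:330] if n=="top" else a[110:250,210:370]
    cv2.imwrite(f"pics/{n}5.png",cv2.resize(a,None,fx=4,fy=4,interpolation=cv2.INTER_CUBIC))
```

```text
[-0.83398589  3.5034448   2.78510886] [ 0.52969015  0.24912139 -0.00283105]
```

View pics/scene5.png

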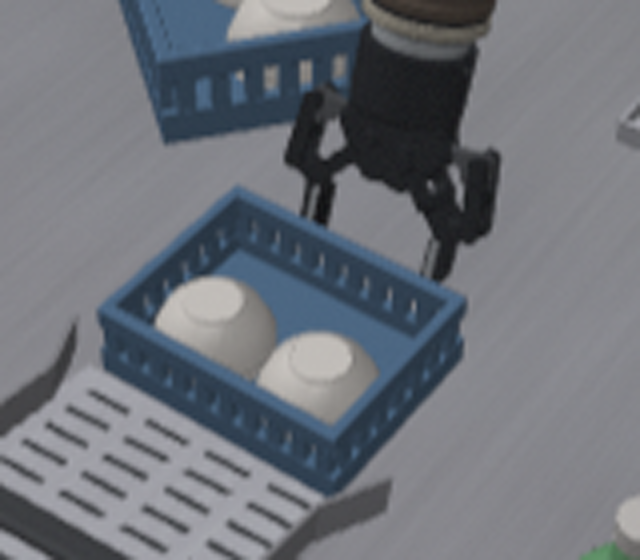

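View pics/top5.png

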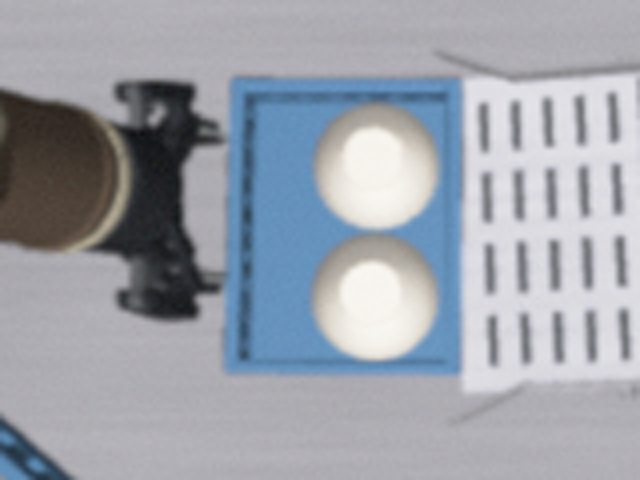

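The crate is now squaring up and stands just before the ramp's foot; the corners in top5 are (232,78), (463,79), (461,373), (225,373).

```bash
cat >> h.py <<'E'
def crate(ct):
    c=optics.capture("top")
    Pc=[[-.075,.095,.06],[.075,.095,.06],[.075,-.095,.06],[-.075,-.095,.06]]
    f=least_squares(lambda q:(proj(c,flat2w(q,Pc))-ct).ravel(),[.55,.1,-1.57]);k=f.x
    print("crate",k,f.fun.round(1),"stand",tostand(k),k[2]-Q[2])
    return k
E
python3 - <<'E'
from h import *
crate(np.array([[232,78],[463,79],[461,373],[225,373]])/4+[170,160])
E
```

```text
crate [ 0.51544712  0.17508646 -1.58560089] [-0.2 -0.2  0.1 -0.3  0.2  0.4 -0.1  0.1] stand [-0.07074945  0.0038032 ] -0.04187089135715305
```

>>> {"name": "move_arm", "arguments": {"moves": [[0.38,0.12,0,0,0,0,8.5],[0.86,0.28,0,0,0,0,8.5],[1.43,0.46,0,0,0,0,8.5],[2.0,0.65,0,0,0,0,8.5],[2.57,0.83,-0.05,0,0,0,8.5],[3.14,1.02,-0.1,0,0,0,8.5],[3.71,1.2,-0.1,0,0,0,8.5],[4.28,1.39,-0.15,0,0,0,8.5],[4.85,1.57,-0.15,0,0,0,8.5],[5.42,1.76,-0.2,0,0,0,8.5]]}}

```text
t: 7.82
ee_pos: [0.5291, 0.1916, -0.0029]
orientation: [0.577, -0.408, 0.567, -0.424]
ft_force: [0.3, 2.7, -3.2]
grip_width: 0.0852
```

Run:
```python
from h import *
o=r.get_obs();print(o["ft_force"],o["ee_pos"],tostand(o["ee_pos"]))
for n in ["scene","top"]:
    c=optics.capture(n); a=c["image"][:,:,::-1]
    a=a[160:280,190:350] if n=="top" else a[130:270,180:340]
    cv2.imwrite(f"pics/{n}6.png",cv2.resize(a,None,fx=4,fy=4,interpolation=cv2.INTER_CUBIC))
```

```text
[ 0.26596331  2.70431333 -3.18355142] [ 0.52911226  0.19158593 -0.00293508] [-0.08687306  0.01790986]
```

View pics/scene6.png

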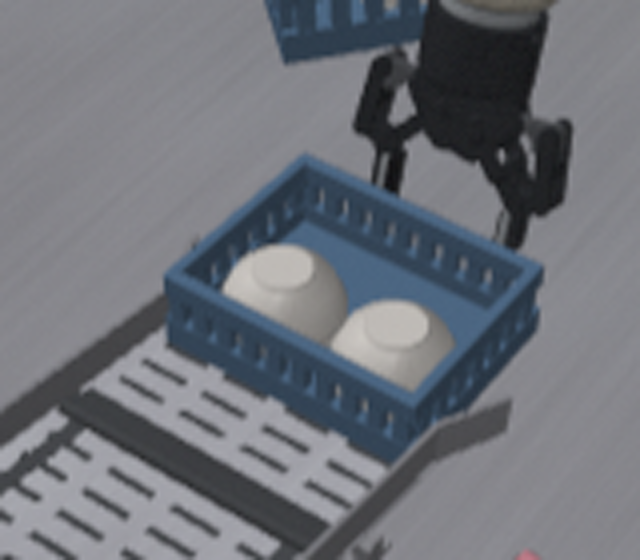

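View pics/top6.png

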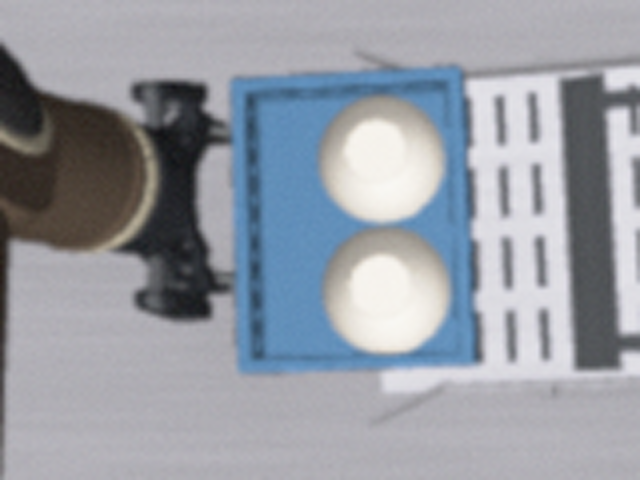

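```bash
cat >> h.py <<'E'
from scipy.optimize import brentq
def crate_pts(hx,y,dyaw,P,lift=0.0):
    # hx stand x(world horizontal) of heel; on worktop when <0, else on deck
    L=.15
    if hx<0:
        th=0 if hx+L<=0 else brentq(lambda a:L*np.sin(a)-(hx+L*np.cos(a))*np.tan(S),0,S+.01); hz=0
    else: th=S;hz=hx*np.tan(S)
    P=np.asarray(P,float)+[.075,0,0]
    c,s=np.cos(dyaw),np.sin(dyaw)
    X=c*(P[:,0])-s*P[:,1];Y=s*P[:,0]+c*P[:,1]
    x=hx+X*np.cos(th)-P[:,2]*np.sin(th);z=hz+X*np.sin(th)+P[:,2]*np.cos(th)
    C,s=np.cos(Q[2]),np.sin(Q[2]);yy=y+Y
    return np.c_[Q[0]+C*x-s*yy,Q[1]+s*x+C*yy,z]
def crate2(ct):
    c=optics.capture("top")
    Pc=[[-.075,.095,.06],[.075,.095,.06],[.075,-.095,.06],[-.075,-.095,.06]]
    f=least_squares(lambda q:(proj(c,crate_pts(*q,Pc))-ct).ravel(),[-.08,0,0],diff_step=1e-4,x_scale=[.01,.01,.01]);k=f.x
    print("heel x,y,dyaw",k.round(4),f.fun.round(1),"heel deck x",k[0]/np.cos(S),"toe y",k[1]+.15*k[2]); return k
E
python3 - <<'E'
from h import *
crate2(np.array([[232,78],[462,67],[474,362],[240,373]])/4+[190,160])
E
```

```text
heel x,y,dyaw [-0.0849  0.0048 -0.0004] [-0.3 -0.1  0.2 -0.7  0.5  0.7 -0.4  0.1] heel deck x -0.086803033843499 toe y 0.004707863054726832
```

>>> {"name": "move_arm", "arguments": {"moves": [[0.5,0.16,0,0,0,0,8.5],[1.14,0.37,-0.05,0,0,0,8.5],[1.81,0.59,-0.1,0,0,0,8.5],[2.47,0.8,-0.15,0,0,0,8.5],[3.14,1.02,-0.2,0,0,0,8.5],[3.8,1.24,-0.25,0,0,0,8.5],[4.47,1.45,-0.3,0,0,0,8.5],[5.14,1.67,-0.3,0,0,0,8.5],[5.8,1.88,-0.3,0,0,0,8.5],[6.47,2.1,-0.3,0,0,0,8.5]]}}

```text
t: 9.22
ee_pos: [0.5279, 0.1242, -0.0031]
orientation: [0.577, -0.408, 0.566, -0.424]
ft_force: [0.0, 5.3, -3.0]
grip_width: 0.0848
```

Run:
```python
from h import *
o=r.get_obs();print(o["ft_force"],o["ee_pos"],tostand(o["ee_pos"]))
for n in ["scene","top"]:
    c=optics.capture(n); a=c["image"][:,:,::-1]
    a=a[160:280,210:370] if n=="top" else a[150:290,160:320]
    cv2.imwrite(f"pics/{n}7.png",cv2.resize(a,None,fx=4,fy=4,interpolation=cv2.INTER_CUBIC))
```

```text
[ 0.01993722  5.33455547 -2.97905366] [ 0.52794957  0.12416494 -0.00312388] [-0.01950822  0.01492299]
```

View pics/scene7.png

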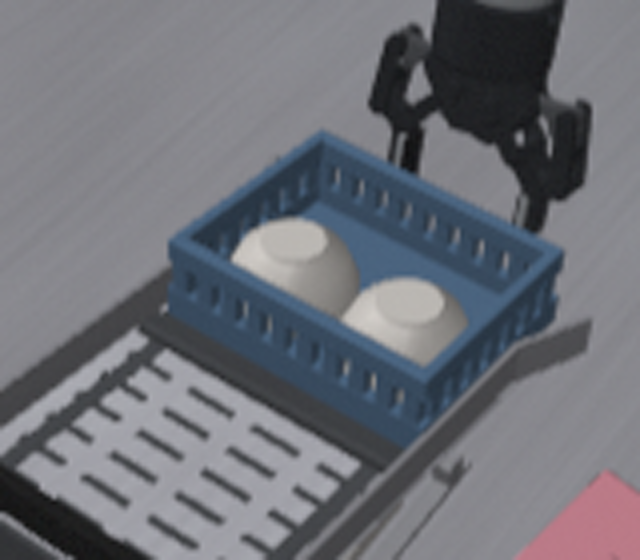

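View pics/top7.png

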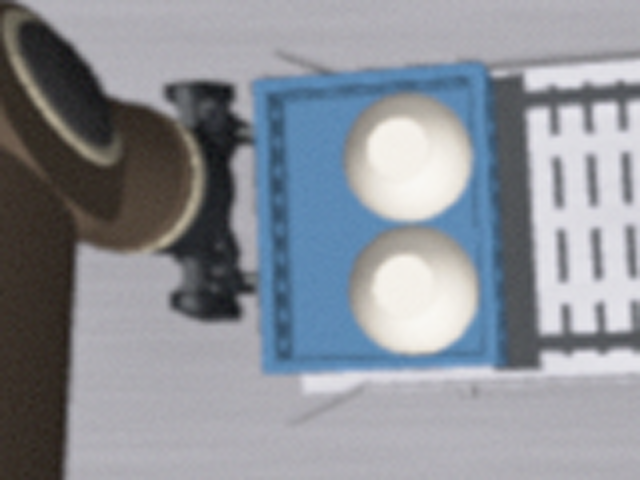

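>>> {"name": "move_arm", "arguments": {"moves": [[0.5,0.16,0,0,0,0,8.5],[1.05,0.32,-0.05,0,0,0,8.5],[1.6,0.46,-0.1,0,0,0,8.5],[2.2,0.57,-0.1,0,0,0,8.5],[2.8,0.65,-0.1,0,0,0,8.5],[3.4,0.73,-0.15,0,0,0,8.5],[4.0,0.8,-0.15,0,0,0,8.5],[4.6,0.87,-0.2,0,0,0,8.5],[5.2,0.94,-0.2,0,0,0,8.5],[5.8,1.0,-0.2,0,0,0,8.5]]}}

```text
t: 10.58
ee_pos: [0.5281, 0.066, 0.006]
orientation: [0.577, -0.408, 0.567, -0.424]
ft_force: [-0.6, 5.9, 0.8]
grip_width: 0.0852
```

Run:
```python
from h import *
o=r.get_obs();print(o["ft_force"],o["ee_pos"],tostand(o["ee_pos"]))
for n in ["scene","top"]:
    c=optics.capture(n); a=c["image"][:,:,::-1]
    a=a[160:280,230:390] if n=="top" else a[150:310,130:320]
    cv2.imwrite(f"pics/{n}8.png",cv2.resize(a,None,fx=4,fy=4,interpolation=cv2.INTER_CUBIC)[:600])
```

```text
[-0.55298856  5.92727412  0.7965032 ] [0.52809648 0.06603771 0.00595974] [0.03860169 0.01349674]
```

View pics/scene8.png

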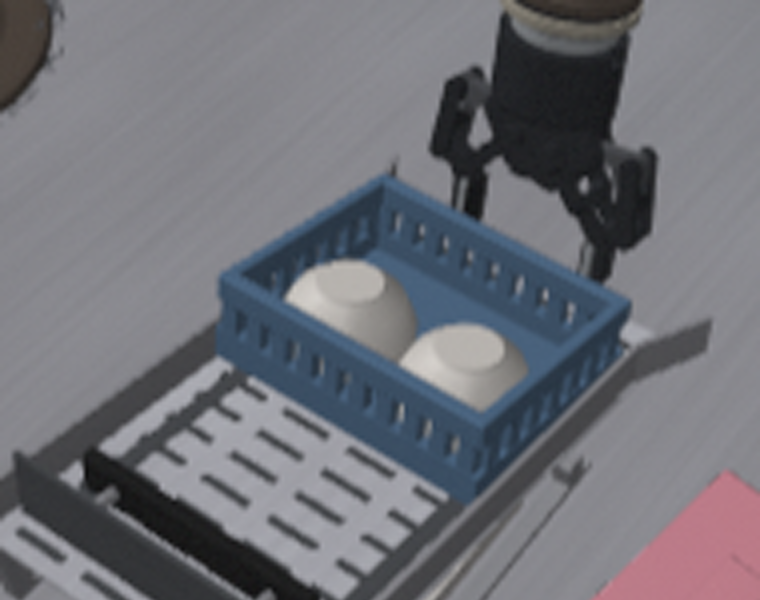

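View pics/top8.png

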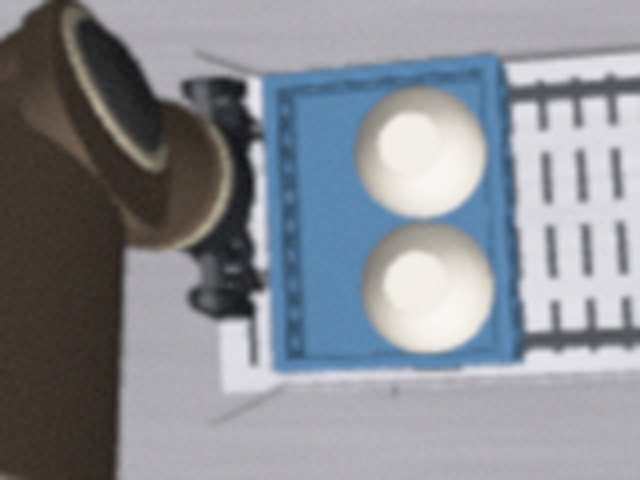

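>>> {"name": "move_arm", "arguments": {"moves": [[0.5,0.05,0,0,0,0,8.5],[1.1,0.12,0,0,0,0,8.5],[1.8,0.19,0,0,0,0,8.5],[2.5,0.26,0,0,0,0,8.5],[3.2,0.34,-0.05,0,0,0,8.5],[3.9,0.41,-0.05,0,0,0,8.5],[4.6,0.48,-0.1,0,0,0,8.5],[5.3,0.56,-0.1,0,0,0,8.5],[6.0,0.63,-0.1,0,0,0,8.5],[6.6,0.7,-0.1,0,0,0,8.5]]}}

```text
t: 11.92
ee_pos: [0.5279, -0.0001, 0.019]
orientation: [0.578, -0.408, 0.567, -0.423]
ft_force: [-0.2, 2.4, -2.3]
grip_width: 0.0849
```

Run:
```python
from h import *
o=r.get_obs();print(o["ft_force"],o["ee_pos"],tostand(o["ee_pos"]))
for n in ["scene","top"]:
    c=optics.capture(n); a=c["image"][:,:,::-1]
    a=a[160:280,250:440] if n=="top" else a[170:330,110:300]
    cv2.imwrite(f"pics/{n}9.png",cv2.resize(a,None,fx=4,fy=4,interpolation=cv2.INTER_CUBIC)[:600])
```

```text
[-0.21074855  2.40361163 -2.25539717] [ 5.27884696e-01 -1.23220853e-04  1.90353431e-02] [0.10473266 0.01149452]
```

View pics/scene9.png

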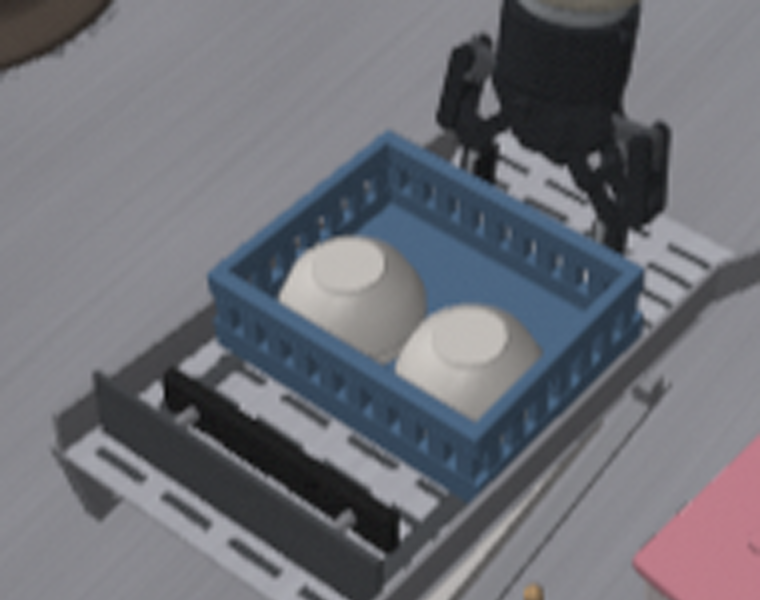

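View pics/top9.png

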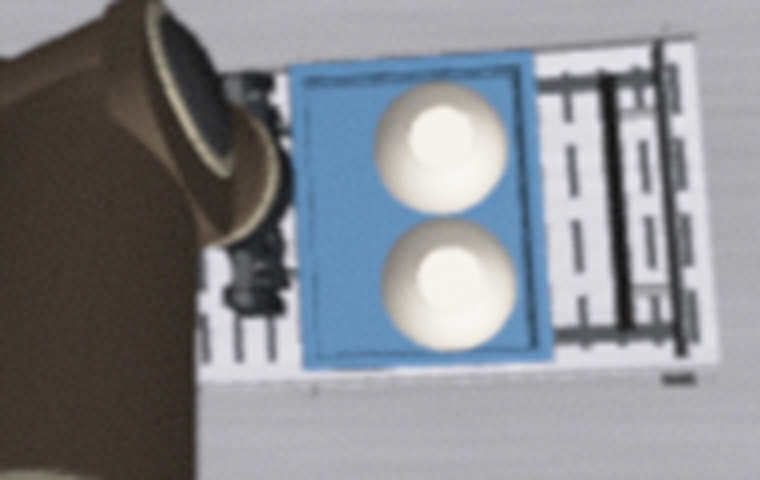

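>>> {"name": "move_arm", "arguments": {"moves": [[0.42,0.1,0,0,0,0,8.5],[0.84,0.19,0,0,0,0,8.5],[1.26,0.29,0,0,0,0,8.5],[1.68,0.38,0,0,0,0,8.5],[2.1,0.48,0,0,0,0,8.5],[2.5,0.57,0,0,0,0,8.5],[2.9,0.67,0,0,0,0,8.5],[3.3,0.76,0,0,0,0,8.5],[3.3,0.76,0,0,0,0,8.5]]}}

```text
t: 13.15
ee_pos: [0.5295, -0.0336, 0.0224]
orientation: [0.577, -0.408, 0.567, -0.424]
ft_force: [1.1, 2.4, 0.2]
grip_width: 0.085
```

```bash
cat > snap.py <<'E'
import sys
from h import *
k=sys.argv[1]
o=r.get_obs();print(o["ft_force"],o["ee_pos"],tostand(o["ee_pos"]))
for n in ["scene","top"]:
    c=optics.capture(n); a=c["image"][:,:,::-1]
    a=a[160:280,280:440] if n=="top" else a[190:310,110:270]
    cv2.imwrite(f"pics/{n}{k}.png",cv2.resize(a,None,fx=5,fy=5,interpolation=cv2.INTER_CUBIC))
E
python3 snap.py 10
```

```text
[1.06614101 2.36739296 0.18050812] [ 0.52951283 -0.03356857  0.02239174] [0.13820981 0.01221693]
```

View pics/scene10.png

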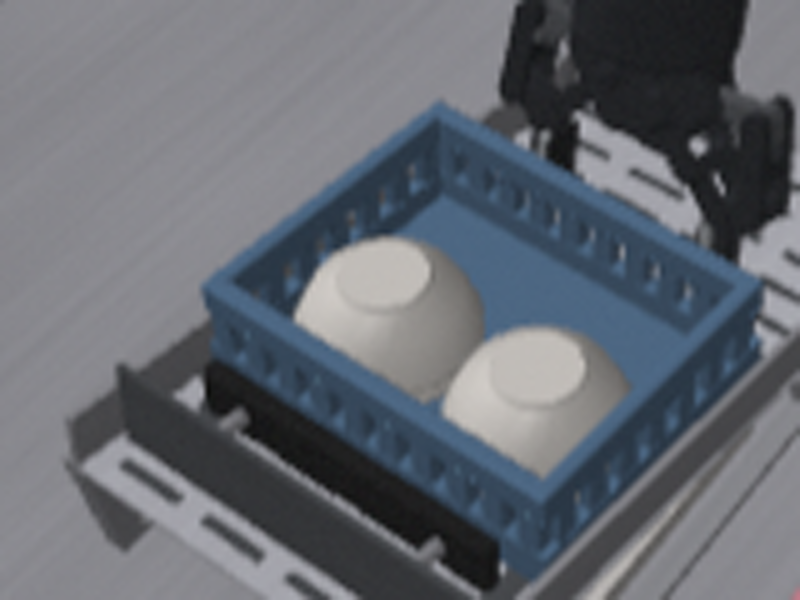

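View pics/top10.png

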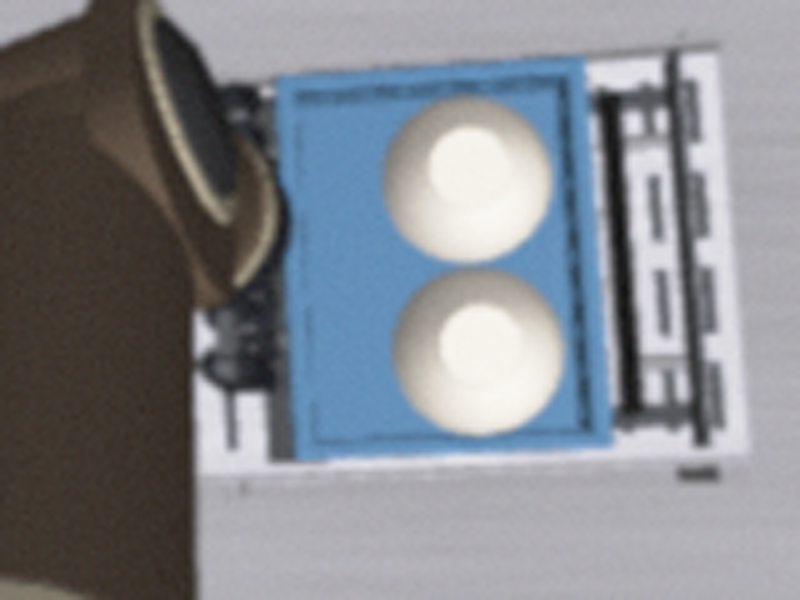

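>>> {"name": "move_arm", "arguments": {"moves": [[0.2,0.03,0,0,0,0,8.5],[0.4,0.06,0,0,0,0,8.5],[0.6,0.09,0,0,0,0,8.5],[0.8,0.12,0,0,0,0,8.5]]}}

```text
t: 13.75
ee_pos: [0.5293, -0.0411, 0.0234]
orientation: [0.577, -0.408, 0.566, -0.424]
ft_force: [0.1, 4.4, -0.3]
grip_width: 0.0851
```

>>> {"name": "move_arm", "arguments": {"moves": [[0.1,0.01,0,0,0,0,8.5],[0.2,0.02,0,0,0,0,8.5]]}}

```text
t: 14.0
ee_pos: [0.5292, -0.043, 0.0237]
orientation: [0.577, -0.408, 0.566, -0.424]
ft_force: [-0.0, 4.1, -1.2]
grip_width: 0.0851
```

```bash
python3 snap.py 11
```

```text
[-0.04459531  4.05957512 -1.20550315] [ 0.52922413 -0.04304001  0.02371233] [0.14766998 0.01167201]
```

View pics/top11.png

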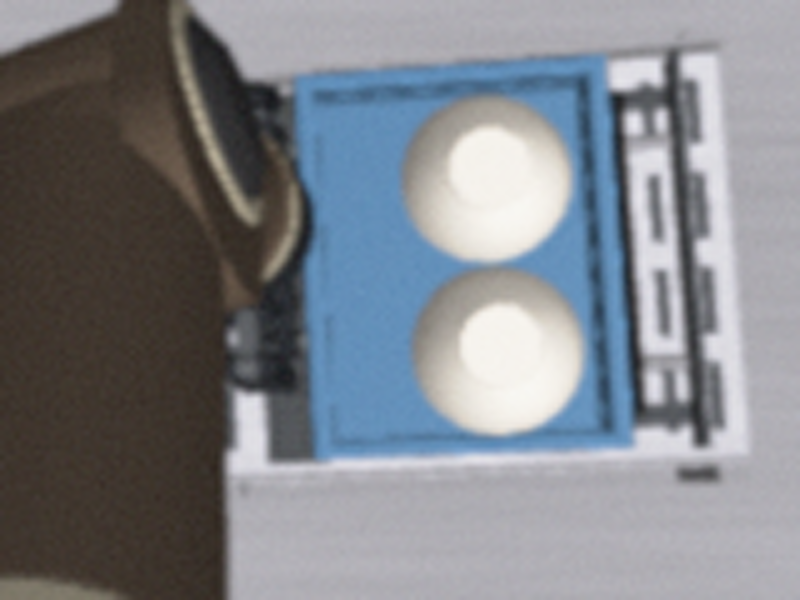

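View pics/scene11.png

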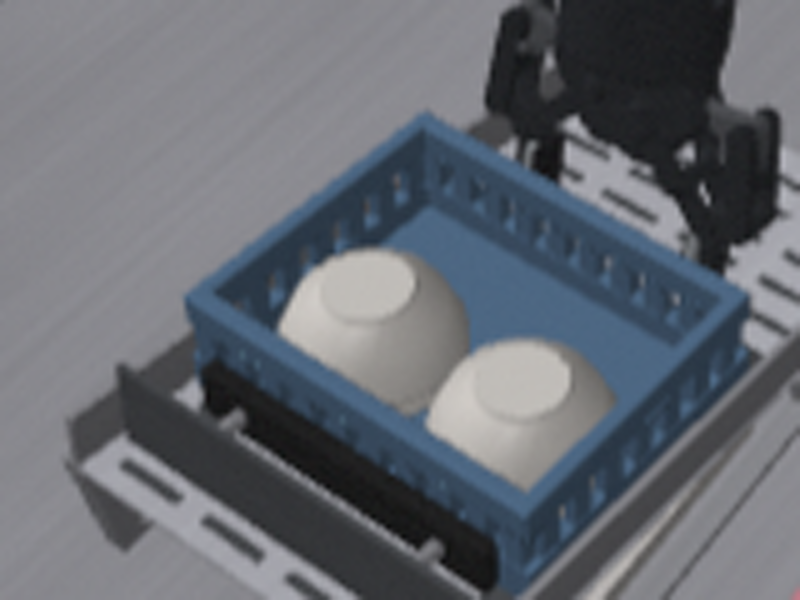

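>>> {"name": "move_arm", "arguments": {"moves": [[0.1,0.01,0,0,0,0,8.5],[0.2,0.02,0,0,0,0,8.5]]}}

```text
t: 14.35
ee_pos: [0.5293, -0.0447, 0.0241]
orientation: [0.577, -0.408, 0.566, -0.424]
ft_force: [-0.1, 5.9, -2.7]
grip_width: 0.0849
```

>>> {"name": "move_arm", "arguments": {"moves": [[0.1,0.01,0,0,0,0,8.5],[0.2,0.02,0,0,0,0,8.5]]}}

```text
t: 14.6
ee_pos: [0.5293, -0.0464, 0.0244]
orientation: [0.578, -0.408, 0.566, -0.424]
ft_force: [-1.2, 6.9, -3.8]
grip_width: 0.085
```

>>> {"name": "move_arm", "arguments": {"moves": [[0.1,0.01,0,0,0,0,8.5]]}}

```text
t: 14.72
ee_pos: [0.5292, -0.0471, 0.0246]
orientation: [0.577, -0.408, 0.566, -0.424]
ft_force: [-1.4, 7.1, -4.0]
grip_width: 0.085
```

>>> {"name": "move_arm", "arguments": {"moves": [[0.1,0.01,0,0,0,0,8.5]]}}

```text
t: 14.85
ee_pos: [0.5293, -0.0479, 0.0247]
orientation: [0.577, -0.408, 0.566, -0.424]
ft_force: [-0.7, 8.2, -2.8]
grip_width: 0.0848
```

```bash
python3 snap.py 12
```

```text
[-0.72752128  8.19463931 -2.78914405] [ 0.52925696 -0.04788031  0.02472949] [0.15250939 0.01157383]
```

View pics/top12.png

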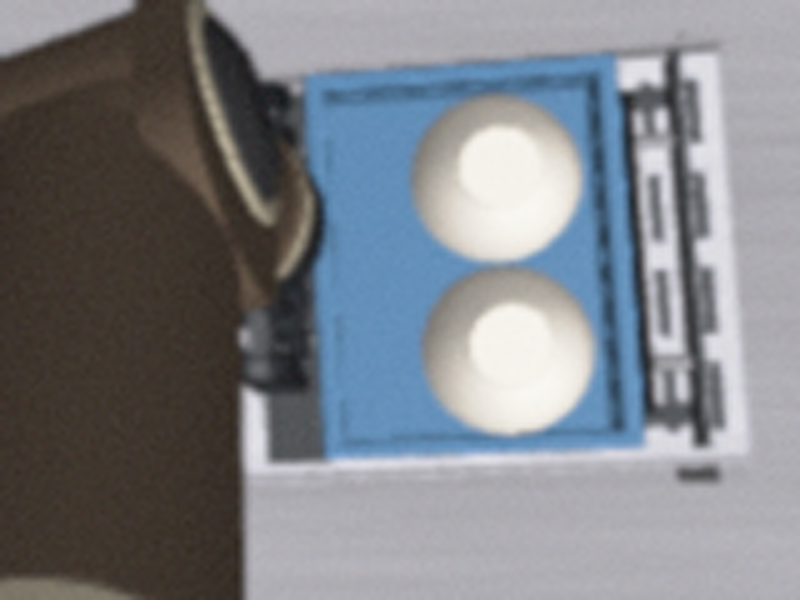

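View pics/scene12.png

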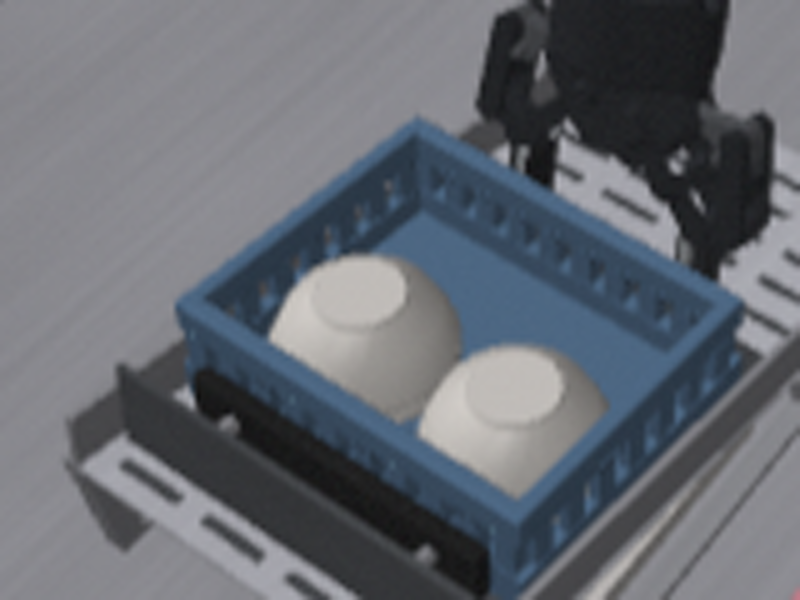

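>>> {"name": "move_arm", "arguments": {"moves": [[0.1,0.01,0,0,0,0,8.5]]}}

```text
t: 15.08
ee_pos: [0.5292, -0.0486, 0.0248]
orientation: [0.578, -0.408, 0.566, -0.424]
ft_force: [-1.4, 8.3, -3.8]
grip_width: 0.0851
```

>>> {"name": "move_arm", "arguments": {"moves": [[0.1,0.02,0,0,0,0,8.5]]}}

```text
t: 15.2
ee_pos: [0.5293, -0.0493, 0.0249]
orientation: [0.577, -0.408, 0.566, -0.424]
ft_force: [-1.2, 9.7, -4.3]
grip_width: 0.0849
```

>>> {"name": "move_arm", "arguments": {"moves": [[-0.02,0.1,0,0,0,0,8.5],[-0.05,0.2,0,0,0,0,8.5],[-0.05,0.2,0,0,0,0,8.5]]}}

```text
t: 15.58
ee_pos: [0.5293, -0.0494, 0.0228]
orientation: [0.578, -0.408, 0.566, -0.424]
ft_force: [-1.5, 8.3, -4.3]
grip_width: 0.0849
```

```bash
python3 snap.py 13
```

```text
[-1.54462508  8.27960497 -4.26116444] [ 0.52926082 -0.04942011  0.02281478] [0.15404873 0.01153602]
```

View pics/scene13.png

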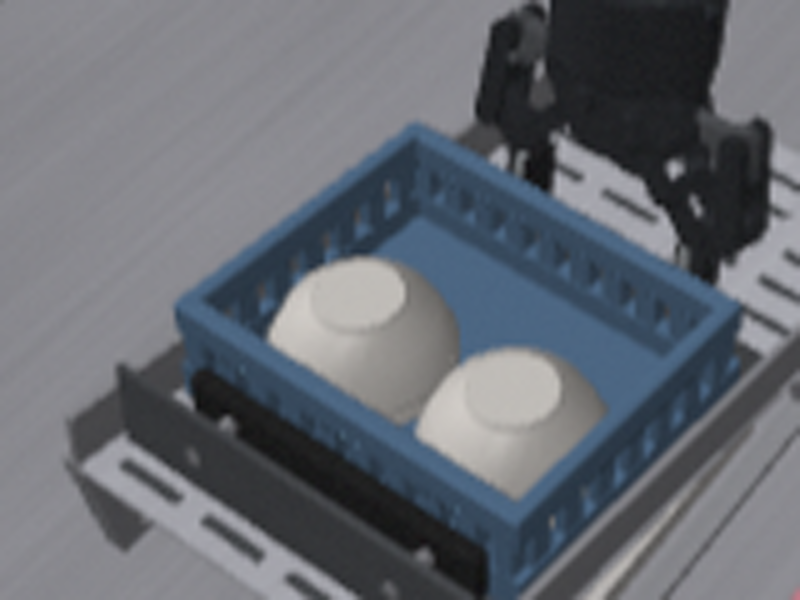

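View pics/top13.png

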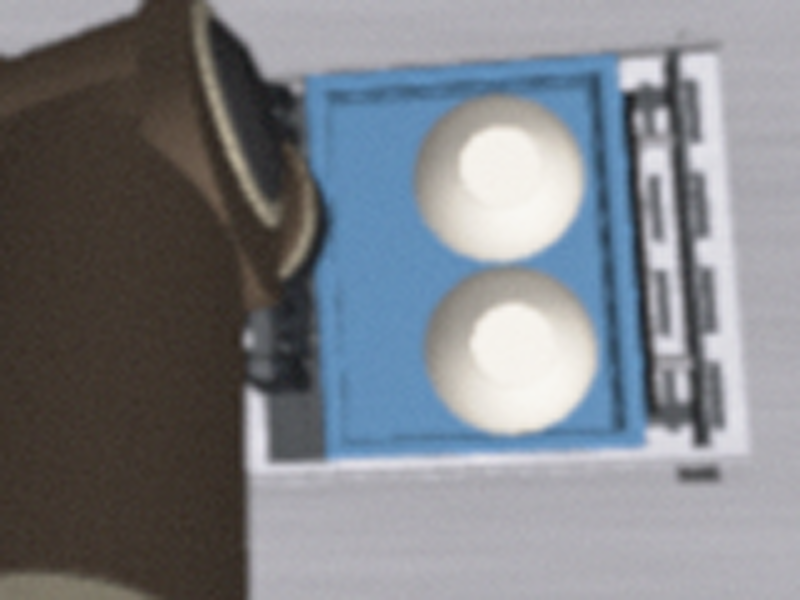

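>>> {"name": "move_arm", "arguments": {"moves": [[-0.05,0.2,0,0,0,0,8.5],[-0.1,0.4,0,0,0,0,8.5],[-0.15,0.6,0,0,0,0,8.5],[-0.15,0.6,0,0,0,0,8.5]]}}

```text
t: 16.18
ee_pos: [0.5294, -0.0499, 0.0168]
orientation: [0.578, -0.408, 0.566, -0.424]
ft_force: [-1.4, 7.1, -4.0]
grip_width: 0.085
```

```bash
python3 snap.py 14
```

```text
[-1.43114966  7.10443118 -3.9546742 ] [ 0.52935009 -0.04992307  0.01675947] [0.15455393 0.01161164]
```

View pics/scene14.png

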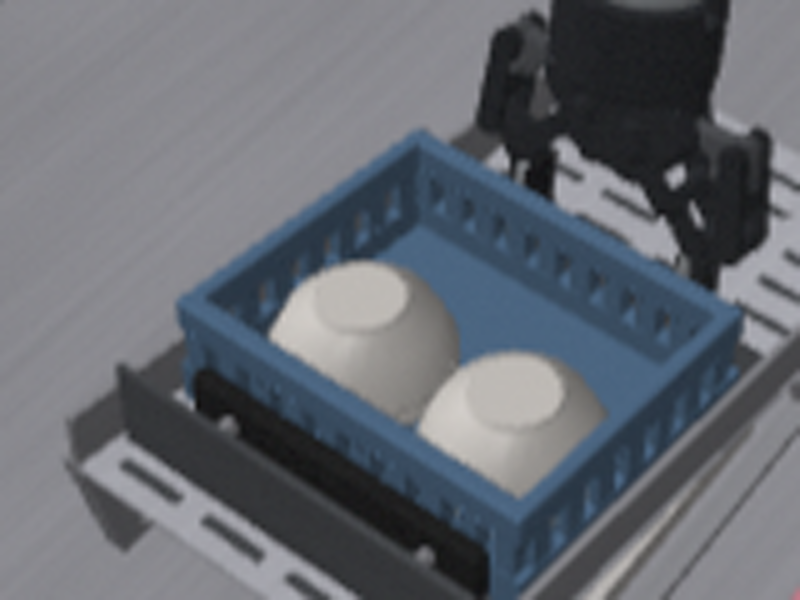

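View pics/top14.png

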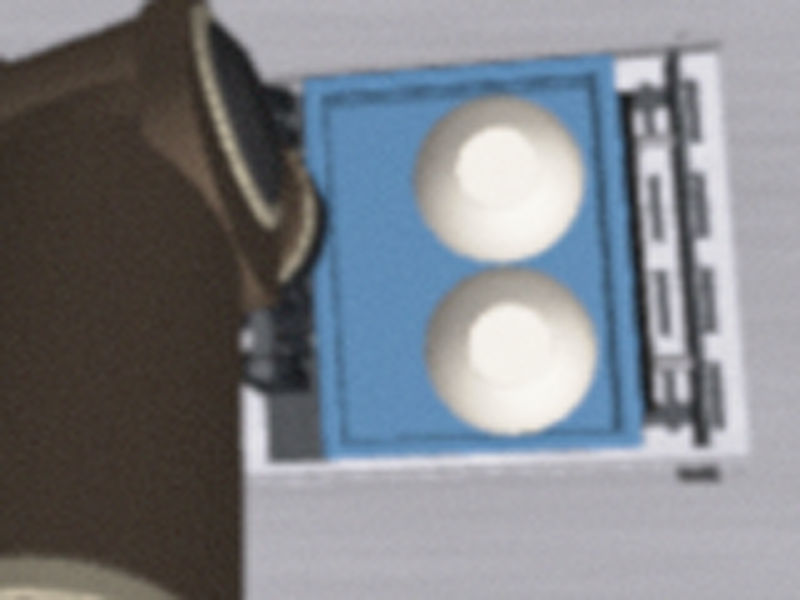

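```bash
cat >> h.py <<'E'
def fit3(tp,sc):
    t=optics.capture("top");s=optics.capture("scene")
    tp=np.array(tp)/5+[280,160];sc=np.array(sc)/5+[110,190]
    # order: near-left, toe-left, toe-right, near-right ; params heel deck x, heel z, toe z, y, dyaw
    def pts(q):
        hx,hz,tz,y,dy=q
        a=np.arcsin((tz-hz)/.15);P=[]
        for X,Y in [(0,.095),(.15,.095),(.15,-.095),(0,-.095)]:
            u=np.cos(dy)*X-np.sin(dy)*Y;v=np.sin(dy)*X+np.cos(dy)*Y
            P.append([hx+u*np.cos(a)-.06*np.sin(a),y+v,hz+u*np.sin(a)+.06*np.cos(a)])
        return stand2w(Q,P)
    for name,use in (("both",(1,1)),("top",(1,0)),("scene",(0,1))):
        f=least_squares(lambda q:np.r_[use[0]*(proj(t,pts(q))-tp).ravel(),use[1]*(proj(s,pts(q))-sc).ravel()],[.158,0,0,0,0],x_scale=.01)
        print(name,"hx hz tz y yaw",f.x.round(4),"rms",np.sqrt((f.fun**2).mean()).round(2))
E
python3 - <<'E'
from h import *
fit3([[303,80],[611,57],[643,445],[328,458]],[[742,312],[515,520],[180,303],[420,130]])
# 13 for comparison
fit3([[303,77],[616,57],[645,445],[328,458]],[[742,303],[515,520],[178,303],[418,125]])
E
```

```text
both hx hz tz y yaw [ 1.597e-01 -5.600e-03 -3.500e-03  1.000e-04  7.000e-04] rms 0.78
top hx hz tz y yaw [ 0.1573 -0.0115 -0.0209  0.      0.008 ] rms 0.06
scene hx hz tz y yaw [ 0.1477 -0.0173 -0.0183 -0.0076 -0.0061] rms 0.19
both hx hz tz y yaw [ 0.1589 -0.0004 -0.0027  0.0002  0.001 ] rms 0.78
top hx hz tz y yaw [ 0.1575 -0.0041 -0.0153  0.      0.0037] rms 0.15
scene hx hz tz y yaw [ 0.147  -0.0125 -0.0173 -0.0079 -0.0011] rms 0.23
```

>>> {"name": "move_arm", "arguments": {"moves": [[-0.1,-0.01,0,0,0,0,8.5],[-0.2,-0.02,0,0,0,0,8.5],[-0.3,-0.03,0,0,0,0,8.5],[-0.4,-0.04,0,0,0,0,8.5],[-0.6,-0.06,0,0,0,0,8.5],[-1.0,-0.1,0,0,0,0,8.5],[-2.0,-0.3,0,0,0,0,8.5],[-3.5,-0.8,0,0,0,0,8.5],[-5.5,-1.8,0,0,0,0,8.5],[-5.5,-1.8,0,0,0,0,8.5]]}}

```text
t: 17.73
ee_pos: [0.5286, 0.0095, 0.0173]
orientation: [0.578, -0.407, 0.566, -0.425]
ft_force: [-0.1, 0.5, 0.2]
grip_width: 0.0848
```

```bash
python3 snap.py 15
```

```text
[-0.08937884  0.50208808  0.20413257] [0.52864159 0.00951695 0.01732301] [0.0951165  0.01251203]
```

View pics/scene15.png

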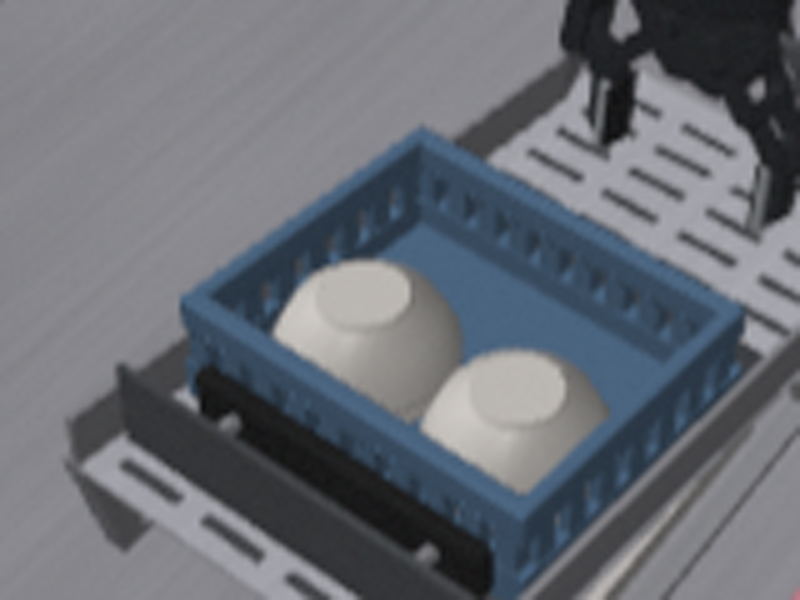

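View pics/top15.png

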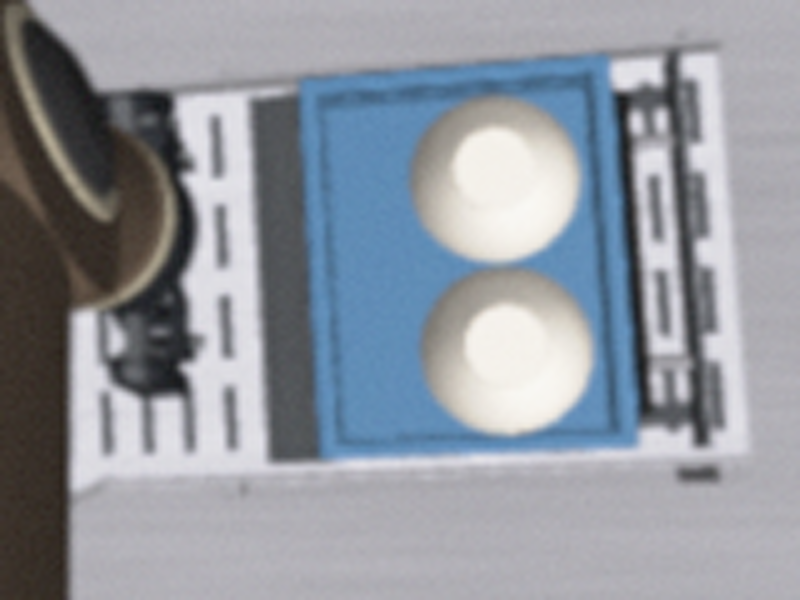

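Run:
```python
from h import *
fit3([[299,80],[608,57],[638,445],[320,458]],[[743,314],[517,518],[182,302],[422,129]])
a=optics.capture("scene")["image"][:,:,::-1]
cv2.imwrite("pics/z16.png",cv2.resize(a[190:300,180:270],None,fx=6.5,fy=5.4,interpolation=cv2.INTER_CUBIC))
```

```text
both hx hz tz y yaw [ 0.1581 -0.007  -0.0043  0.0002 -0.0028] rms 0.62
top hx hz tz y yaw [ 0.1566 -0.0121 -0.0163  0.0004  0.0021] rms 0.08
scene hx hz tz y yaw [ 0.1472 -0.018  -0.018  -0.0073 -0.0076] rms 0.21
```

View pics/z16.png

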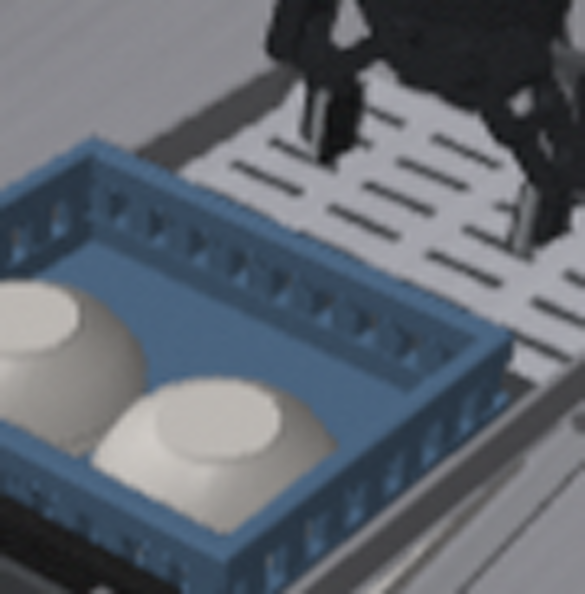

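>>> {"name": "move_arm", "arguments": {"moves": [[0,-1.5,0,0,0,0,8.5],[-0.5,-4,0,0,0,0,8.5],[-1,-7,0,0,0,0,8.5],[-1,-7,0,0,0,0,8.5],[-1,-7,0,0,0,0,8.5],[-1,-7,0,0,0,0,8.5]]}}

```text
t: 18.73
ee_pos: [0.5266, 0.0368, 0.0804]
orientation: [0.578, -0.408, 0.567, -0.423]
ft_force: [0.6, 0.4, -0.7]
grip_width: 0.0849
```

Run:
```python
from h import *
o=r.get_obs();print(o["ft_force"],o["ee_pos"])
a=optics.capture("scene")["image"][:,:,::-1]
cv2.imwrite("pics/z17.png",a)
```

```text
[ 0.59149619  0.36465911 -0.67010061] [0.52664054 0.0367956  0.08039708]
```

View pics/z17.png

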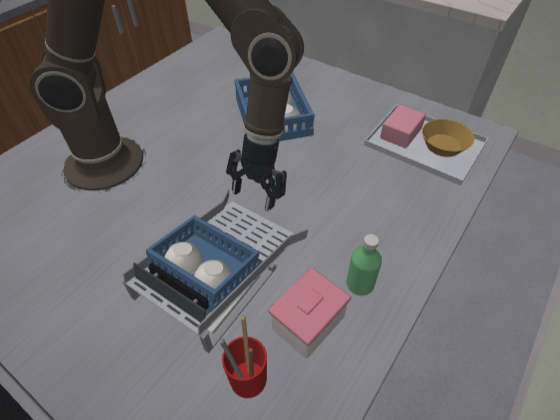

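The arm is clear. The crate lies on the deck between lip and bumper at about (203,260), and the pot, bottle and canister haven't moved.

```bash
python3 -c "
from plant import r
print(r.job_done())"
```

```text
the job is handed in; nothing more can be done
None
```

The smaller blue crate is on the drainer deck with its near bottom edge dropped behind the lip, and I've handed the job in at about 19 s on the robot's clock. I slid it there with the open fingers. A short downward stroke (about 8 mm) at the bumper let the edge drop, and I then backed off and raised the tool clear.

**Last checks:**
- **Position:** the two-camera fit puts the near edge at 158 mm up the deck. The lip's uphill face also measured 158 mm in the first picture. The crate is within 1 mm of the lane's middle and square to 0.003 rad.
- **Flatness:** both bottom edges come out within 3 mm of each other in height. After I let go, the crate moved back only about 1–2 mm and then held.
- **Force:** the highest wrist reading printed was about 10 N along the push, and the bumper never seemed near its hard end.
- **Surroundings:** by eye, the pot, bottle and canister haven't moved. The tool was clear of everything and read under 1 N.

**What went wrong or disagreed:**
- **First push:** the open fingertips sat higher than I expected, near the crate's rim. I backed off, lowered the tool about 25 mm and pushed again.
- **Height readings:** the combined fit puts both edges 4–7 mm below the deck's face, which is impossible. The single-camera fits were worse, at 12–18 mm below. I judged "dropped and flat" from the edges being level with each other and from the crate staying put.

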